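# Fetch the orange filter from the covered case

## Task

The black cover on the filter case hides three pockets. Slide the cover along its guides all the way onto the parking deck, never lifting it out of the guides, find the filter cartridge with the orange grip, lift it out and lay it in the recess of the filter stage, turned so that its notched corner matches the corner block and it lies flat on the bottom. Put it down rather than let it fall, leave the cover parked and the other two cartridges in their pockets, and don't push the other things on the table about.

Things in the scene. Friction and masses are not known exactly. Their poses are not given: they have to be found in the camera images.
- case: Fixed grey case, 238 (x) x 256 (y) x 66 mm high, origin at the centre of its underside, on the table. On its -y half three open pockets at x = -70, 0, +70, y = -60 mm, each 64 (x) x 104 (y) mm, white floor at z = 6, rims and 6 mm dividers at z = 56 mm. Its +y half is the parking deck.
- case_deck (a point): Centre of the case's solid parking deck, 56 mm above the table and level with the pocket rims; 60 mm to +y of the case's centre, same axes. Blue guides and end stops stand 10 mm above it: guides along both sides (inner faces at case x = -111 and +111), stops at both ends (case y = -120 and +120 mm).
- cover_grip (a point): Centre of the yellow grip bar (60 x 16 (y) x 32 mm tall, 77 mm above the table) in the middle of the loose black cover plate, 216 x 116 (y) x 5 mm, 0.3 kg, which lies on the rims between the guides (3 mm play each) and slides along the case's y. Axes as the case. In the case frame y is about -60 mm closed, +62 against the far stop; from +50 all pockets are clear.
- orange_center (a point): Wanted cartridge, orange grip, amber window: aluminium plate 48 (x) x 84 (y) x 12 mm, 0.15 kg, with an upright rib in its middle to grip, 36 (x) x 14 (y) x 34 mm tall (46 overall). Point: centre of the outline, 23 mm above the underside, z up. The +x, +y corner is cut away, 22 (x) x 26 (y) mm. Stands in one of the three pockets under the cover, axes roughly as the case's.
- orange: The same orange-grip cartridge; this origin is at the centre of its underside.
- blue_center (a point): Unwanted cartridge, blue grip: aluminium plate 48 (x) x 84 (y) x 12 mm, 0.15 kg, with an upright rib in its middle to grip, 36 (x) x 14 (y) x 34 mm tall (46 overall). Point: centre of the outline, 23 mm above the underside, z up. No notch. In another pocket.
- green_center (a point): Unwanted cartridge, green grip: aluminium plate 48 (x) x 84 (y) x 12 mm, 0.15 kg, with an upright rib in its middle to grip, 36 (x) x 14 (y) x 34 mm tall (46 overall). Point: centre of the outline, 23 mm above the underside, z up. Notch at -x, +y. In the remaining pocket.
- stage_seat (a point): Where the orange cartridge's centre point must lie, with the same axes (x to x, y to y): centre of the stage's recess, 54 (x) x 90 (y) x 10 mm deep, about 3 mm play all round; its black floor is 12 mm above the table, this point 35 mm. A corner block 22 x 26 mm fills the recess's +x, +y corner.
- stage: Fixed filter stage, aluminium rim on a black base, 86 (x) x 122 (y) x 22 mm high, origin at the centre of its underside, right below stage_seat, same axes. A foot to +x carries a post of 20 mm diameter with a 30 x 34 mm collar at x = +90 mm, top 162 mm above the table.
- lens: Bystander: round lens in a black ring on a post, 56 mm base, 135 mm tall, origin under the base.
- canister: Bystander: brass canister, 56 mm diameter, 82 mm tall, origin at its underside.
- tube: Bystander: upright black lens tube, 44 mm diameter, 100 mm tall, origin at its underside.
- redbox: Bystander: red electronics box 75 (x) x 120 (y) x 32 mm, origin at its underside.
- driver: Bystander: screwdriver 170 mm long, lying along its x.
- jar: Bystander: white jar with yellow cap, 60 mm diameter, 75 mm tall, origin at its underside.
Things that resemble listed ones, but are neither listed nor needed, are in the scene too. What is shaped like the part that bears cover_grip but brown is not meant. What is shaped like the stage but red is not meant.

How it is judged (in metres and radians):
On the way, in this order (a step that is already met when the one before it is completed fails the run):
1. the cover is slid onto the parking deck, clear of all pockets (y of cover_grip in the frame of case above 0.05 m and z of cover_grip in the frame of case below 0.083 m), for 0.2 s.
2. the orange cartridge is lifted out of the case (z of orange_center in the frame of case above 0.09 m), for 0.1 s.
At the end, for the whole second after the job is handed in: The orange cartridge lies at rest flat in the recess (6 mm sideways, 3 mm in height, 0.12 rad turn, 0.06 rad tilt); the cover lies flat on the deck, its middle at least 50 mm past the middle of the case; blue and green are down in their pockets (within 16 mm of the floor) (all of step 1 and horizontal distance between orange_center and stage_seat below 0.006 m and z of orange_center in the frame of stage_seat between -0.003 and 0.003 m and angle between the y axis of orange_center and the y axis of stage_seat, either way round below 0.12 rad and angle between orange_center's own z axis and vertical below 0.06 rad and linear speed of orange below 0.02 m/s and z of each of blue_center, green_center in the frame of case below 0.045 m); the robot touches nothing.
It fails at once if the cover is lifted out of its guides (more than 12 mm) (z of cover_grip in the frame of case above 0.089 m).
It fails at once if the orange cartridge falls: moves faster than 0.45 m/s while the fingers do not hold it (linear speed of orange above 0.45 m/s and contact force between the fingers and orange below 0.05 N).
It fails at once if a blue or green cartridge is lifted out (more than 30 mm) (z of any of blue_center, green_center in the frame of case above 0.059 m).
It fails at once if a bystander is pushed more than 30 mm (distance of any of lens, canister, redbox, driver, jar, tube from where it was at the start of the episode above 0.03 m).
It also fails if it takes over 59 s, if anything falls off the work surface, if the arm or the gripper's body presses on something with over 40 N, if the wrist force passes 120 N, or if a joint passes its speed limit or range.

## Robot

A 6-joint arm with a two-finger parallel gripper is mounted at the origin on the work surface. World frame = base frame: x ahead of the robot, y to its left, z up, the work surface at z = 0. Lengths are in m, angles in degrees, forces in N, time in s.
With the tool pointing down it reaches from about 0.4 to 0.825 m from the base axis. Payload 7 kg.
Tool frame: the origin (TCP) lies at the very end of the fingers, on their centre line; the grasp point (between the pads) lies 19 mm behind it; z points along the fingers, y is the line along which they close (so a half turn about z gives the same grasp; the last joint's range is limited). The gripper opens to 88 mm and grips with 3 to 60 N. Pads are 19 mm wide; open, the fingers measure 130 mm over their backs; the gripper's body (78 mm by 193 mm) begins 47 mm behind the grasp point.
Start: joints at [82.225, 20.546, 0.682, 0, -70.136, -16.507], TCP at [0.278, 0.615, 0.227] pointing down, gripper open.
Joint ranges: [-176.03, 176.03], [-82.01, 121.73], [-58.28, 71.71], [-173.87, 95.51], [-174.79, -0.11], [-173.66, 173.66]. Speed limits (degrees/s): [136.94, 136.94, 172.46, 180, 180, 180].

## Interface

Orientations are given as [roll, pitch, yaw] about the fixed x, y, z axes, in that order (R = Rz(yaw) Ry(pitch) Rx(roll)).
In Python, from plant import ctrl gives the robot as it stands.
- The arm moves only by the tool carry_out, never from a script. Its argument "deltas" is a list that holds one entry, the list of rows, each a list of 5 numbers: the shift along the tool's x, y, z scaled (see below), then the turn about the tool's z scaled (see below), then the opening, from -1 (shut) to 1 (fully open). A call has 1 to 5 rows; each row is the pose to reach, as a shift and turn from the pose commanded when the call began, along the tool's axes at that moment, turning the shorter way round; what a row does not reach only later rows make up. The controller multiplies each number of a shift by 20 cm and each number of a turn by 2 pi rad. A row lasts 1/10 s, in which the tool goes at most 50 mm and 8.59 degrees, less where a joint would pass 70% of its speed; a pose out of reach is approached as far as the arm can. A call with a number of a shift or a turn outside -1 to 1 is refused whole. A call with a gripper value outside its range is refused whole. The fingers move at their own pace and stop on an object; the grip force is fixed at half the most. Time passes only in rows, so rows that repeat a pose let the fingers close. It gives the time, the measured TCP pose, the force, the opening and the grip force at its end, in the units of the state.
- ctrl.get_obs(): the state, without advancing time (a new reading comes with each control period).
- ctrl.snapshot(name): name is "scene" or "top" or "wrist"; returns a dict with "color" (480x640x3 uint8, red, green, blue), "camera_matrix" (3x3 intrinsics, pixels), "R" (3x3) and "t" (3): a world point X has camera coordinates R X + t. Camera axes: x right, y down, z forward; pixel columns grow to the right and rows downward; lengths in m; the calibration is good to about 2 mm. The wrist camera is an equidistant fisheye: a pixel r from the principal point sees the ray r / f radians off the axis. A picture is of the moment at which its call begins. There is no depth.
- ctrl.close_job(): hands the job in; it is judged then, once.
Trained networks look in a picture, given as the dict that the camera call returned (one of the last four; its "shot" number tells which), for a name from the list of things; names that differ only in an ending like _2 or _b are one class to them, and where a whole thing is asked for, a point or a joint stands for the part that bears it (a point fixed in the world has none). Each returns a list of dicts, best first, with "p" (0 to 1); they miss things now and then, are a little off and sometimes report something else, mostly with a low value. They report only what shows in the picture. A call takes as long as a camera call. They do not tell look-alikes from the thing itself.
- ctrl.search_frame(picture, name): "centre" ([column, row] in pixels, amid what is visible of it).
- ctrl.silhouettes(picture, name): "mask" (480x640 bool, what is visible of it) and "centre" ([column, row] in pixels, amid what is visible of it).
- ctrl.spot_point(picture, name): "centre" ([column, row] in pixels: a listed point, or the origin of a listed thing).
The state is a dict: "clock": time; "joint_pos": joint angles; "qvel": joint speeds; "tau": joint torques, N m; "tool_pos": TCP position; "orientation": TCP orientation; "force": force on the tool from outside, world axes, zero at the start; "moment": the same for the moment, N m; "opening": finger opening in m; "gripper_force": force on a finger pad.
Only numpy, scipy, OpenCV 4.12 (cv2) and the standard library are available. Lean on these libraries where they do the work, as an engineer would, in place of code of your own. Each camera call takes 0.05 s, during which the arm holds its last target. There are 200 camera calls.

## Working session

There is one attempt and no reset: what is moved stays moved. The work goes in short steps, Python scripts to look and compute and a tool call to move; the robot and the scene stay as the last step left them, time stands still between calls to the robot, and variables do not carry over. Pictures are saved under pics/ and viewed, at most 10 in all, crops included, and the job is handed in when it is done.

Besides the shell and the picture viewer there is one more tool, called after "Request:" as a command line: name --argument value ..., lists and objects as JSON in quotes. carry_out: Moves the arm, as the interface text tells. Its arguments: {"type":"object","properties":{"deltas":{"type":"array"}},"required":["deltas"]}

```bash
mkdir -p pics; ls; python3 - <<'E'
from plant import ctrl
import cv2,numpy as np
for n in ["scene","top"]:
    s=ctrl.snapshot(n); cv2.imwrite(f"pics/{n}0.png",s["color"][:,:,::-1])
    print(n,s["shot"],s["camera_matrix"].tolist(),np.round(s["R"],4).tolist(),np.round(s["t"],4).tolist())
    for k in ["case","cover_grip","case_deck","stage","stage_seat"]:
        print(k,[(np.round(d["centre"]).tolist(),round(d["p"],2)) for d in ctrl.spot_point(s,k)][:4])
print(ctrl.get_obs())
E
```

```text
pics
scene 1 [[475.14839445787095, 0.0, 317.47627145167735], [0.0, 475.14839445787095, 238.79904935617898], [0.0, 0.0, 1.0]] [[-0.5517, 0.834, -0.0118], [0.6818, 0.4428, -0.5822], [-0.4803, -0.3293, -0.8129]] [0.3112, -0.2561, 1.7608]
case [([380.0, 323.0], 0.74)]
cover_grip [([363.0, 301.0], 0.71), ([420.0, 244.0], 0.65)]
case_deck [([401.0, 325.0], 0.72), ([481.0, 307.0], 0.55)]
stage [([259.0, 238.0], 0.91), ([303.0, 200.0], 0.87)]
stage_seat [([306.0, 190.0], 0.85), ([255.0, 230.0], 0.84)]
top 2 [[501.4376441673405, 0.0, 319.2854903529434], [0.0, 501.4376441673405, 233.73257662778494], [0.0, 0.0, 1.0]] [[0.0053, -0.9997, 0.0243], [-0.9983, -0.0067, -0.0573], [0.0575, -0.0239, -0.9981]] [-0.0625, 0.4724, 1.402]
case [([214.0, 195.0], 0.64), ([190.0, 195.0], 0.61), ([394.0, 212.0], 0.23)]
cover_grip [([229.0, 190.0], 0.91), ([222.0, 300.0], 0.82), ([190.0, 194.0], 0.56)]
case_deck [([190.0, 192.0], 0.88)]
stage [([396.0, 213.0], 0.97), ([376.0, 292.0], 0.66)]
stage_seat [([380.0, 292.0], 0.86), ([394.0, 211.0], 0.71)]
{'clock': 0.6, 'joint_pos': array([ 8.22236765e+01,  2.05448914e+01,  6.82676225e-01, -4.35807645e-04,
       -7.01363722e+01, -1.65063325e+01]), 'qvel': array([ 0.06980494,  0.09687094,  0.01515611, -0.01835291, -0.03946571,
        0.04878666]), 'tau': array([ 8.15869735e-04, -5.81988394e+01,  2.93183649e+01,  6.99984848e+00,
        1.23849438e-02, -1.97840455e-05]), 'tool_pos': array([0.27759776, 0.61525386, 0.22658192]), 'orientation': array([-1.79998762e+02,  7.94358349e-04, -2.42828041e+01]), 'force': array([-0.32240022, -0.11627623, -0.68463385]), 'moment': array([-0.00421605, -0.00985507, -0.04084968]), 'gripper_force': 0.0, 'opening': 0.08737959060921188}
```

View pics/top0.png

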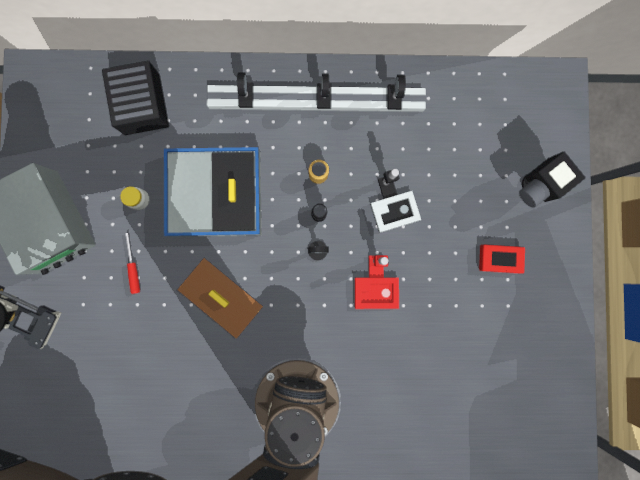

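View pics/scene0.png

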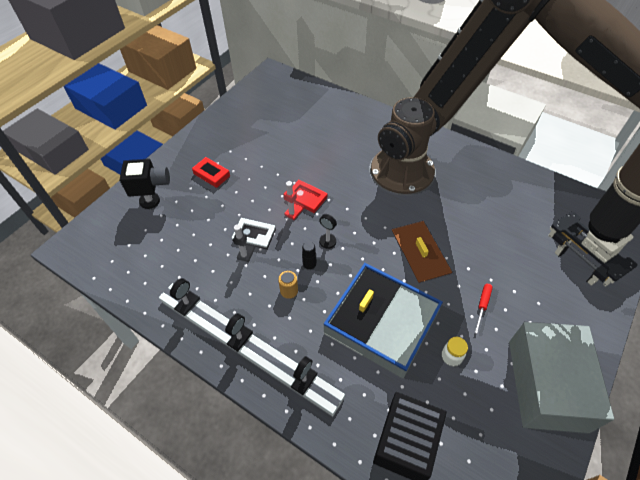

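Top: closed case with cover at cols 164–259, rows 149–235 (blue rim), grip at (231,190); the stage is at (396,211) with its post toward +x; brown cover and red stage are decoys. Now I'll fit the case and stage outlines.

```bash
cat >h.py <<'E'
import cv2,numpy as np
from plant import ctrl
def proj(s,uv,z):
    "pixels -> world points on plane of height z (pinhole)"
    uv=np.atleast_2d(np.asarray(uv,float)); d=np.c_[uv,np.ones(len(uv))]@np.linalg.inv(s["camera_matrix"]).T@s["R"]
    c=-s["R"].T@s["t"]; return (c+d*((z-c[2])/d[:,2])[:,None])[:,:2]
def fish(s,uv,z):
    uv=np.atleast_2d(np.asarray(uv,float)); K=s["camera_matrix"]; q=(uv-K[:2,2])/[K[0,0],K[1,1]]
    r=np.linalg.norm(q,axis=1)+1e-9; d=np.c_[q*(np.sin(r)/r)[:,None],np.cos(r)]@s["R"]
    c=-s["R"].T@s["t"]; return (c+d*((z-c[2])/d[:,2])[:,None])[:,:2]
def fishpix(s,X):
    p=np.atleast_2d(X)@s["R"].T+s["t"]; K=s["camera_matrix"]; n=np.linalg.norm(p[:,:2],axis=1)+1e-9
    return p[:,:2]/n[:,None]*np.arctan2(n,p[:,2])[:,None]*[K[0,0],K[1,1]]+K[:2,2]
def rect(mask,s,z,f=proj):
    cs,_=cv2.findContours(mask.astype(np.uint8),cv2.RETR_EXTERNAL,cv2.CHAIN_APPROX_NONE)
    c=max(cs,key=cv2.contourArea).reshape(-1,2)
    r=cv2.minAreaRect((f(s,c,z)*1000).astype(np.float32)); return np.round(r[0],1),np.round(r[1],1),round(r[2],1)
E
python3 - <<'E'
from h import *
for n in ["top","scene"]:
    s=ctrl.snapshot(n); im=s["color"]; h=cv2.cvtColor(im,cv2.COLOR_RGB2HSV)
    sub=np.zeros((480,640),bool)
    if n=="top": sub[140:245,155:270]=1
    else: sub[255:385,315:450]=1
    b=(h[...,0]>100)&(h[...,0]<125)&(h[...,1]>120)&sub
    print(n,"blue",rect(b,s,.066))
    y=(h[...,0]>22)&(h[...,0]<35)&(h[...,1]>150)&(h[...,2]>120)&sub; print("grip",rect(y,s,.093))
    sub[:]=0
    if n=="top": sub[180:240,365:428]=1
    else: sub[205:260,225:285]=1
    w=(im.min(2)>150)&sub; print("stage",rect(w,s,.022))
    d=ctrl.spot_point(s,"stage_seat"); print([(proj(s,x["centre"],.035),x["p"]) for x in d])
    if n=="top": cv2.imwrite("pics/c1.png",cv2.resize(im[130:250,150:450],None,fx=2.6,fy=2.6,interpolation=cv2.INTER_CUBIC)[:,:,::-1])
    for k,z in [("lens",0.),("canister",0),("tube",0),("jar",0)]:
        print(k,[(proj(s,x["centre"],z)[0].round(3),round(x["p"],2)) for x in ctrl.spot_point(s,k)][:2])
E
```

```text
top blue (array([584.7, 236.3]), array([239.3, 255.1]), 1.3)
grip (array([583.7, 177.2]), array([59.2, 18.6]), 0.9)
stage (array([ 535.1, -274. ]), array([ 97.8, 131. ]), 14.1)
[(array([[ 0.31120573, -0.22812588]]), 0.97), (array([[ 0.54328758, -0.27037584]]), 0.96)]
lens [(array([ 0.436, -0.053]), 0.7)]
canister [(array([ 0.64 , -0.049]), 0.69), (array([0.588, 0.308]), 0.33)]
tube [(array([0.384, 0.471]), 0.74), (array([ 0.536, -0.047]), 0.53)]
jar [(array([0.562, 0.453]), 0.93)]
scene blue (array([583.8, 238.2]), array([241.4, 256.6]), 1.5)
grip (array([588.8, 181.2]), array([72.3, 18.7]), 3.3)
stage (array([ 537.1, -278.7]), array([ 91.4, 132.9]), 17.4)
[(array([[ 0.30893664, -0.22130975]]), 0.75), (array([[ 0.53341682, -0.27805716]]), 0.7)]
lens [(array([ 0.425, -0.058]), 0.69)]
canister [(array([ 0.643, -0.058]), 0.72)]
tube [(array([ 0.529, -0.06 ]), 0.62), (array([ 0.419, -0.064]), 0.25)]
jar [(array([0.569, 0.445]), 0.81)]
```

View pics/c1.png

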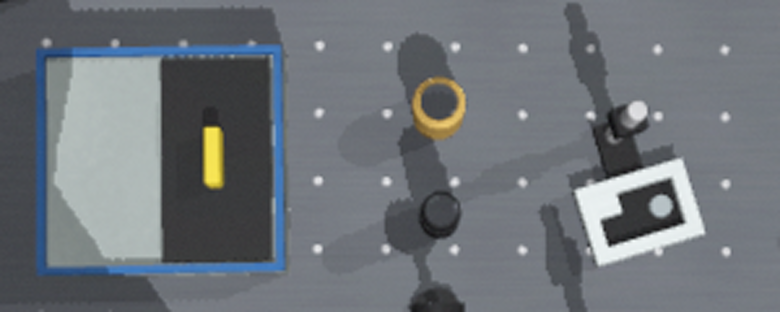

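```bash
cat >>h.py <<'E'
def plan(targets,start=None):
    "print carry_out rows (shift, turn) per call for successive (x,y,z,yaw) waypoints, tool down"
    if start is None:
        o=ctrl.get_obs(); start=[*o["tool_pos"],o["orientation"][2]]; print("at",np.round(start,4),round(o["clock"],2),np.round(o["force"],1),round(o["opening"],4))
    x=np.array(start,float)
    for t in targets:
        t=np.array(t,float)
        while True:
            d=t-x; d[3]=(d[3]+180)%360-180; n=np.ceil(max(np.linalg.norm(d[:3])/.05,abs(d[3])/8.59)-.02)
            f=min(1,4/max(n,1) if n>5 else 1); d=d*f; a=np.radians(x[3]); c,s=np.cos(a),np.sin(a)
            print(np.round([(c*d[0]+s*d[1])/.2,(s*d[0]-c*d[1])/.2,-d[2]/.2,-d[3]/360],4).tolist(),"rows>=",int(np.ceil(n*f)),"->",np.round(x+d,3))
            x=x+d
            if f==1: break
E
python3 -c "
from h import *
plan([(.584,.177,.16,1.3),(.584,.177,.069,1.3)])"
```

```text
at [  0.2776   0.6153   0.2266 -24.2829] 1.2 [0.8 0.3 1.2] 0.0876
[0.8355, 0.4972, 0.121, -0.0258] rows>= 4 -> [  0.389   0.456   0.202 -14.98 ]
[0.7442, 0.6257, 0.121, -0.0258] rows>= 4 -> [ 0.5    0.297  0.178 -5.677]
[0.4749, 0.5534, 0.0908, -0.0194] rows>= 3 -> [0.584 0.177 0.16  1.3  ]
[0.0, 0.0, 0.455, -0.0] rows>= 2 -> [0.584 0.177 0.069 1.3  ]
```

Request:
carry_out --deltas '[[[0.8355,0.4972,0.121,-0.0258,1],[0.8355,0.4972,0.121,-0.0258,1],[0.8355,0.4972,0.121,-0.0258,1],[0.8355,0.4972,0.121,-0.0258,1]]]'

```text
clock: 1.6
tool_pos: [0.3898, 0.4541, 0.2023]
orientation: [-180.0, -0.0, -15.0]
force: [1.2, 0.6, -0.3]
opening: 0.0873
gripper_force: 0.0
```

Request:
carry_out --deltas '[[[0.7442,0.6257,0.121,-0.0258,1],[0.7442,0.6257,0.121,-0.0258,1],[0.7442,0.6257,0.121,-0.0258,1],[0.7442,0.6257,0.121,-0.0258,1]]]'

```text
clock: 2.0
tool_pos: [0.5013, 0.2947, 0.1783]
orientation: [-180.0, -0.0, -5.7]
force: [0.0, 1.1, 0.9]
opening: 0.0878
gripper_force: 0.0
```

Request:
carry_out --deltas '[[[0.475,0.553,0.0908,-0.0194,1],[0.475,0.553,0.0908,-0.0194,1],[0.475,0.553,0.0908,-0.0194,1],[0.475,0.553,0.0908,-0.0194,1],[0.475,0.553,0.0908,-0.0194,1]]]'

```text
clock: 2.5
tool_pos: [0.5843, 0.1757, 0.1596]
orientation: [180.0, 0.0, 1.1]
force: [-0.7, 0.2, 0.5]
opening: 0.0876
gripper_force: 0.0
```

Request:
carry_out --deltas '[[[0,0,0.45,0,1],[0,0,0.45,0,1],[0,0,0.45,0,1],[0,0,0.45,0,-1],[0,0,0.45,0,-1]]]'

```text
clock: 3.0
tool_pos: [0.5853, 0.1785, 0.0726]
orientation: [-179.9, -0.2, 1.4]
force: [-0.0, -0.4, 0.8]
opening: 0.0767
gripper_force: 0.0
```

Request:
carry_out --deltas '[[[0,0,0,0,-1],[0,0,0,0,-1],[0,0,0,0,-1],[0,0,0,0,-1],[0,0,0,0,-1]]]'

```text
clock: 3.5
tool_pos: [0.584, 0.177, 0.0702]
orientation: [-180.0, -0.0, 1.3]
force: [-0.1, -0.2, -0.1]
opening: 0.0367
gripper_force: 0.0
```

Request:
carry_out --deltas '[[[0,0,0,0,-1],[0,0,0,0,-1],[0,0,0,0,-1],[0,0,0,0,-1],[0,0,0,0,-1]]]'

```text
clock: 4.0
tool_pos: [0.584, 0.1771, 0.0699]
orientation: [-180.0, 0.0, 1.3]
force: [0.9, 1.2, -0.2]
opening: 0.0156
gripper_force: 30.0
```

Request:
carry_out --deltas '[[[0,-0.05,0,0,-1],[0,-0.12,0,0,-1],[0,-0.2,0,0,-1],[0,-0.28,0,0,-1],[0,-0.35,0,0,-1]]]'

```text
clock: 4.5
tool_pos: [0.5822, 0.2486, 0.0699]
orientation: [180.0, 0.0, 1.3]
force: [0.5, -3.5, 0.4]
opening: 0.0157
gripper_force: 30.0
```

Request:
carry_out --deltas '[[[0,-0.08,0,0,-1],[0,-0.15,0,0,-1],[0,-0.2,0,0,-1],[0,-0.235,0,0,-1],[0,-0.235,0,0,-1]]]'

```text
clock: 5.0
tool_pos: [0.5814, 0.2956, 0.0699]
orientation: [-179.9, -0.0, 1.3]
force: [-1.4, 2.0, -0.8]
opening: 0.0161
gripper_force: 30.0
```

Request:
carry_out --deltas '[[[0,0,0,0,1],[0,0,0,0,1],[0,0,0,0,1],[0,0,0,0,1],[0,0,0,0,1]]]'

```text
clock: 5.5
tool_pos: [0.5814, 0.2938, 0.0701]
orientation: [-180.0, -0.0, 1.3]
force: [0.3, -0.3, 0.2]
opening: 0.0504
gripper_force: 0.0
```

Request:
carry_out --deltas '[[[0,0,-0.3,0,1],[0,0,-0.65,0,1],[0,0.2,-0.7,0,1],[0,0.5,-0.7,0,1],[0,0.5,-0.7,0,1]]]'

```text
clock: 6.0
tool_pos: [0.5837, 0.1912, 0.2122]
orientation: [-179.9, -0.1, 1.2]
force: [0.3, -0.0, 0.0]
opening: 0.0859
gripper_force: 0.0
```

```bash
python3 - <<'E'
from h import *
plan([])
s=ctrl.snapshot("wrist"); cv2.imwrite("pics/w1.png",s["color"][:,:,::-1]); print(s["camera_matrix"].round(1).tolist(),s["R"].round(3).tolist(),s["t"].round(3))
for k in ["orange_center","blue_center","green_center","cover_grip"]:
    z=.029 if k!="cover_grip" else .077
    print(k,[(np.round(x["centre"]),fish(s,x["centre"],z)[0].round(4),round(x["p"],2)) for x in ctrl.spot_point(s,k)][:2])
E
```

```text
at [0.5837 0.1912 0.2122 1.1864] 6.0 [ 0.3 -0.   0. ] 0.0859
[[371.6, 0.0, 318.9], [0.0, 371.6, 235.8], [0.0, 0.0, 1.0]] [[0.022, -1.0, -0.001], [-0.969, -0.021, 0.247], [-0.247, -0.004, -0.969]] [0.178 0.543 0.52 ]
orange_center [(array([342., 286.]), array([0.5133, 0.1664]), 0.75)]
blue_center [(array([338., 214.]), array([0.5849, 0.1727]), 0.77)]
green_center [(array([333., 139.]), array([0.6543, 0.1793]), 0.88)]
cover_grip [(array([195., 224.]), array([0.5834, 0.2943]), 0.76), (array([540., 163.]), array([ 0.6467, -0.0049]), 0.32)]
```

View pics/w1.png

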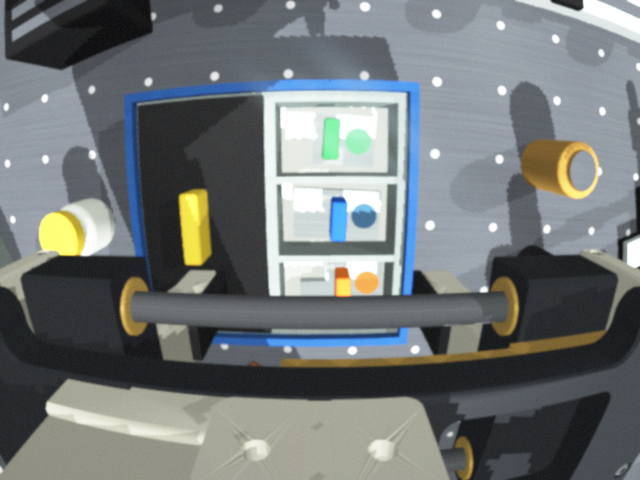

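Cover is parked (grip at case y ≈ +58 mm). Green sits at (331,139), blue at (338,219), orange at (342,283) in the −x pocket, partly hidden by the gripper; shifting the tool back gives a clear view.

Request:
carry_out --deltas '[[[-0.25,0.1,0,0,1],[-0.5,0.1,0,0,1],[-0.68,0.1,0,0,-0.32],[-0.68,0.1,0,0,-0.32],[-0.68,0.1,0,0,-0.32]]]'

```text
clock: 6.75
tool_pos: [0.4477, 0.1721, 0.2103]
orientation: [-180.0, -0.0, 1.4]
force: [0.9, 0.2, 0.4]
opening: 0.069
gripper_force: 0.0
```

```bash
python3 - <<'E'
from h import *
s=ctrl.snapshot("wrist"); im=s["color"]; cv2.imwrite("pics/w2.png",im[:,:,::-1])
for k in ["orange_center","blue_center","green_center","cover_grip"]:
    z=.029 if k!="cover_grip" else .077
    print(k,[(np.round(x["centre"]),fish(s,x["centre"],z)[0].round(4),round(x["p"],2)) for x in ctrl.spot_point(s,k)][:2])
h=cv2.cvtColor(im,cv2.COLOR_RGB2HSV)
o=fishpix(s,[[.513,.166,.05]])[0]; print(o)
sub=np.zeros((480,640),bool); u,v=o.astype(int); sub[v-50:v+50,u-60:u+60]=1
m=(h[...,0]>5)&(h[...,0]<22)&(h[...,1]>150)&sub
n,l,st,c=cv2.connectedComponentsWithStats(m.astype(np.uint8)); print(st,c)
for i in range(1,n):
    if st[i,4]>60: print(i,rect(l==i,s,.052,fish),rect(l==i,s,.018,fish))
cv2.imwrite("pics/w2c.png",cv2.resize(im[max(v-75,0):v+75,u-100:u+100],None,fx=4,fy=4,interpolation=cv2.INTER_CUBIC)[:,:,::-1])
plan([])
E
```

```text
orange_center [(array([329., 144.]), array([0.5139, 0.1634]), 0.96)]
blue_center [(array([319.,  68.]), array([0.5839, 0.1749]), 0.89), (array([170.,  64.]), array([0.5927, 0.316 ]), 0.73)]
green_center []
cover_grip [(array([273., 355.]), array([0.3257, 0.2102]), 0.95), (array([170.,  61.]), array([0.5841, 0.296 ]), 0.83)]
[326.94162057 144.69004324]
[[     0      0    640    480 307200]] [[319.5 239.5]]
at [0.4487 0.1713 0.2095 1.2631] 7.0 [-0.8  0.6 -0.1] 0.0491
```

View pics/w2c.png

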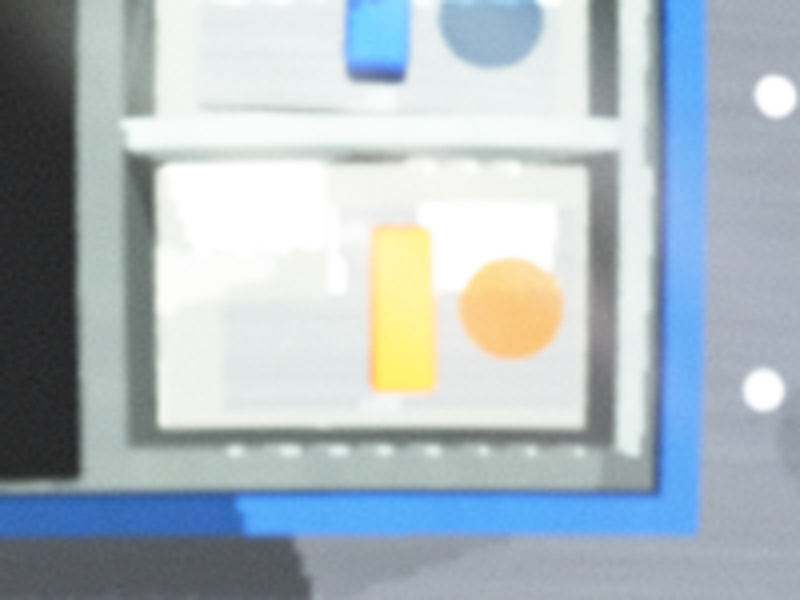

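Orange rib spans crop (372–433, 225–390), the notch is at upper left (+x,+y) as expected. Fit its rib top precisely.

```bash
python3 - <<'E'
from h import *
s=ctrl.snapshot("wrist"); im=s["color"]; h=cv2.cvtColor(im,cv2.COLOR_RGB2HSV)
sub=np.zeros((480,640),bool); sub[122:170,315:337]=1
m=(h[...,0]>3)&(h[...,0]<35)&(h[...,1]>110)&sub
print(m.sum(),rect(m,s,.052,fish))
# plate bottom edge (dark-light gray) corners from the crop, z=18mm
c=np.array([[222,410],[557,405],[557,203]])/4+[226,69]; print(fish(s,c,.018).round(4))
plan([])
E
```

```text
244 (array([504.1, 166.2]), array([17. , 11.8]), 1.3)
[[0.4875 0.2061]
 [0.4906 0.1273]
 [0.5383 0.1289]]
at [0.4486 0.1711 0.2095 1.2504] 7.05 [ 0.2  0.1 -0.6] 0.0454
```

```bash
python3 -c "
from h import *
plan([(.513,.166,.11,1.8),(.513,.166,.023,1.8)])"
```

```text
at [0.4486 0.1711 0.2095 1.2504] 7.05 [ 0.2  0.1 -0.6] 0.0454
[0.3215, 0.0327, 0.4975, -0.0015] rows>= 3 -> [0.513 0.166 0.11  1.8  ]
[0.0, 0.0, 0.435, -0.0] rows>= 2 -> [0.513 0.166 0.023 1.8  ]
```

Request:
carry_out --deltas '[[[0.32,0.033,0.4975,-0.0015,-0.32],[0.32,0.033,0.4975,-0.0015,-0.32],[0.32,0.033,0.4975,-0.0015,-0.32],[0.32,0.033,0.4975,-0.0015,-0.32],[0.32,0.033,0.4975,-0.0015,-0.32]]]'

```text
clock: 7.55
tool_pos: [0.5123, 0.1654, 0.1102]
orientation: [179.9, 0.1, 1.8]
force: [0.5, -0.2, 1.1]
opening: 0.0301
gripper_force: 0.0
```

```bash
python3 - <<'E'
from h import *
plan([])
s=ctrl.snapshot("wrist"); im=s["color"]; cv2.imwrite("pics/w3.png",im[:,:,::-1])
print(fishpix(s,[[.513,.166,.052]]),fishpix(s,[[.513,.166,.11]]))
E
```

```text
at [0.5123 0.1654 0.1102 1.7654] 7.55 [ 0.5 -0.2  1.1] 0.0301
[[316.14312442 253.11506141]] [[315.44465048 290.33660244]]
```

View pics/w3.png

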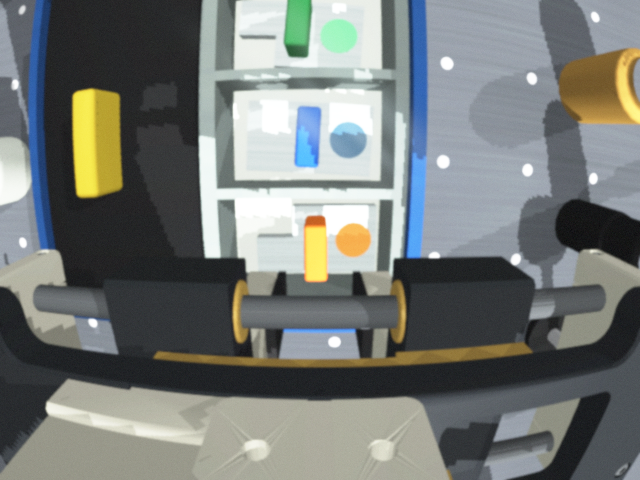

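Rib top (315,253) matches the prediction (316,253), midway between the fingers. Descend and grip.

Request:
carry_out --deltas '[[[0,0,0.15,0,-0.32],[0,0,0.3,0,-0.32],[0,0,0.4,0,-0.32],[0,0,0.435,0,-0.32],[0,0,0.435,0,-1]]]'

```text
clock: 8.1
tool_pos: [0.5122, 0.1661, 0.0241]
orientation: [-180.0, -0.0, 1.9]
force: [-0.5, -0.3, 0.1]
opening: 0.026
gripper_force: 0.0
```

Request:
carry_out --deltas '[[[0,0,0,0,-1],[0,0,0,0,-1],[0,0,0,0,-1],[0,0,0,0,-1],[0,0,0,0,-1]]]'

```text
clock: 8.6
tool_pos: [0.5131, 0.1666, 0.0252]
orientation: [-179.9, -0.1, 1.8]
force: [-1.7, 1.3, 7.0]
opening: 0.0136
gripper_force: 30.0
```

Request:
carry_out --deltas '[[[0,0,-0.05,0,-1],[0,0,-0.15,0,-1],[0,0,-0.3,0,-1],[0,0,-0.45,0,-1],[0,0,-0.6,0,-1]]]'

```text
clock: 9.1
tool_pos: [0.5119, 0.1656, 0.1456]
orientation: [-180.0, -0.0, 1.8]
force: [0.9, -0.0, -1.9]
opening: 0.014
gripper_force: 30.0
```

Request:
carry_out --deltas '[[[0,0,-0.1,0,-1],[0,0,-0.2,0,-1],[0,0,-0.25,0,-1],[0,0,-0.25,0,-1]]]'

```text
clock: 9.5
tool_pos: [0.5127, 0.1661, 0.1953]
orientation: [-179.9, -0.1, 1.8]
force: [0.3, 0.0, -1.0]
opening: 0.0137
gripper_force: 30.0
```

```bash
python3 - <<'E'
from h import *
plan([])
s=ctrl.snapshot("wrist"); im=s["color"]; cv2.imwrite("pics/w4.png",im[:,:,::-1])
for k in ["orange_center","blue_center","green_center"]:
    print(k,[(np.round(x["centre"]),round(x["p"],2)) for x in ctrl.spot_point(s,k)][:2])
t=ctrl.snapshot("top"); im=t["color"]
# stage inner/outer edges: hi-res segmentation check
sub=np.zeros((480,640),bool); sub[180:240,365:428]=1
g=im.min(2); 
for th in (110,130,170,190): print(th,rect((g>th)&sub,t,.022))
w=((g>150)&sub).astype(np.uint8); cs,_=cv2.findContours(w,cv2.RETR_EXTERNAL,cv2.CHAIN_APPROX_NONE)
f=np.zeros_like(w); cv2.drawContours(f,[max(cs,key=cv2.contourArea)],-1,1,-1); q=cv2.erode(f,np.ones((3,3),np.uint8))&(1-w)
cv2.imwrite("pics/st.png",cv2.resize(im[165:245,360:440],None,fx=7,fy=7,interpolation=cv2.INTER_CUBIC)[:,:,::-1])
E
```

```text
at [0.5127 0.1661 0.1953 1.8166] 9.5 [ 0.3  0.  -1. ] 0.0137
orange_center [(array([318., 293.]), 0.68)]
blue_center [(array([312., 136.]), 0.83)]
green_center [(array([308.,  59.]), 0.6)]
110 (array([ 542.9, -276.7]), array([167.8, 177.2]), 0.4)
130 (array([ 534.9, -273.8]), array([ 98.9, 132.4]), 14.5)
170 (array([ 535. , -276.5]), array([ 93.3, 122.8]), 17.2)
190 (array([ 535.2, -276.2]), array([ 92.2, 122.1]), 16.9)
```

View pics/w4.png

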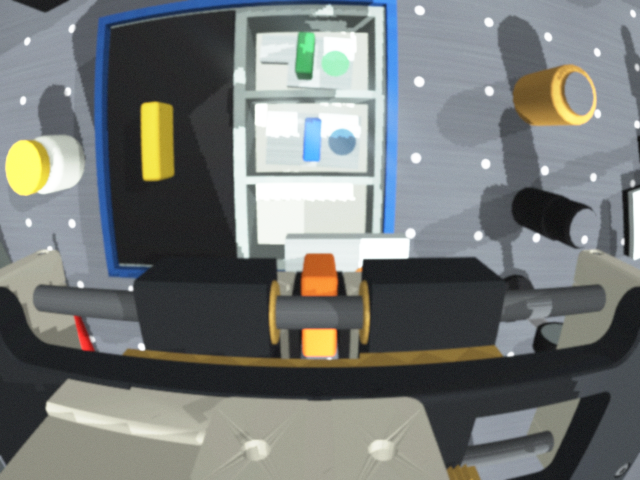

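Orange cartridge held and level, plate edge at row ~236 (cols 285–410), blue and green still in their pockets. Moving to a viewpoint beside the stage, above everything's height.

```bash
python3 - <<'E'
from h import *
plan([(.50,.08,.265,1.8),(.43,-.26,.265,16)])
t=ctrl.snapshot("top"); print("post tops", [(np.round(x["centre"]),proj(t,x["centre"],0)[0].round(3)) for x in ctrl.spot_point(t,"stage")])
E
```

```text
at [0.5116 0.1654 0.1923 1.8053] 9.75 [ 0.9  0.  -1. ] 0.0139
[-0.0714, 0.4252, -0.3634, 0.0] rows>= 3 -> [0.5   0.08  0.265 1.8  ]
[-0.2304, 0.9647, -0.0, -0.0225] rows>= 4 -> [ 0.46  -0.114  0.265  9.914]
[-0.2732, 0.6919, -0.0, -0.0169] rows>= 3 -> [ 0.43  -0.26   0.265 16.   ]
post tops [(array([394., 212.]), array([ 0.539, -0.274])), (array([377., 293.]), array([ 0.307, -0.224]))]
```

Request:
carry_out --deltas '[[[-0.07,0.425,-0.363,0,-1],[-0.07,0.425,-0.363,0,-1],[-0.07,0.425,-0.363,0,-1],[-0.07,0.425,-0.363,0,-1]]]'

```text
clock: 10.25
tool_pos: [0.5013, 0.0795, 0.2674]
orientation: [-179.9, -0.1, 1.7]
force: [1.1, -0.7, -1.5]
opening: 0.0136
gripper_force: 30.0
```

Request:
carry_out --deltas '[[[-0.23,0.965,0,-0.0225,-1],[-0.23,0.965,0,-0.0225,-1],[-0.23,0.965,0,-0.0225,-1],[-0.23,0.965,0,-0.0225,-1]]]'

```text
clock: 10.65
tool_pos: [0.4602, -0.1147, 0.2646]
orientation: [-180.0, 0.1, 10.0]
force: [1.4, 0.7, -1.0]
opening: 0.0141
gripper_force: 30.0
```

Request:
carry_out --deltas '[[[-0.273,0.692,0,-0.017,-1],[-0.273,0.692,0,-0.017,-1],[-0.273,0.692,0,-0.017,-1],[-0.273,0.692,0,-0.017,-1],[-0.273,0.692,0,-0.017,-1]]]'

```text
clock: 11.15
tool_pos: [0.4306, -0.2601, 0.2643]
orientation: [-179.9, 0.1, 15.9]
force: [0.4, 0.1, -1.9]
opening: 0.0138
gripper_force: 30.0
```

```bash
python3 - <<'E'
from h import *
plan([])
s=ctrl.snapshot("wrist"); im=s["color"]; cv2.imwrite("pics/w5.png",im[:,:,::-1]); np.save("w5.npy",s,allow_pickle=True)
print([(np.round(x["centre"]),fish(s,x["centre"],.035)[0].round(4),round(x["p"],2)) for x in ctrl.spot_point(s,"stage_seat")])
print(fishpix(s,[[.535,-.275,.022]]))
E
```

```text
at [ 0.4306 -0.2601  0.2643 15.8688] 11.15 [ 0.4  0.1 -1.9] 0.0138
[(array([364., 114.]), array([ 0.5363, -0.2793]), 0.88)]
[[358.52569949 114.65975371]]
```

View pics/w5.png

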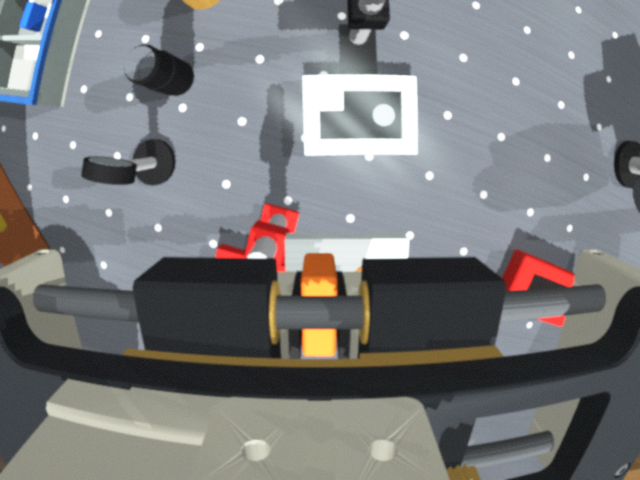

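Stage rim is at corners (303,77),(416,74),(418,153),(305,156), corner block upper left, recess opening inside; held plate edge at row ~238. Fit both.

```bash
python3 - <<'E'
from h import *
s=np.load("w5.npy",allow_pickle=True).item(); im=s["color"]; g=im.min(2)
sub=np.zeros((480,640),bool); sub[68:165,290:430]=1
for th in (190,205,220,235):
    m=(g>th)&sub; print(th,rect(m,s,.022,fish))
m=((g>205)&sub).astype(np.uint8)
cs,hi=cv2.findContours(m,cv2.RETR_CCOMP,cv2.CHAIN_APPROX_NONE)
for c,hh in zip(cs,hi[0]):
    if cv2.contourArea(c)>500:
        p=fish(s,c.reshape(-1,2),.022)*1000; r=cv2.minAreaRect(p.astype(np.float32)); print("hole" if hh[3]>=0 else "outer",[np.round(v,1) for v in r])
# held plate's +x edge: brightest vertical gradient around row 238, and its ends
gr=cv2.cvtColor(im,cv2.COLOR_RGB2GRAY).astype(float)
for u in (292,345,375,400):
    d=np.diff(gr[228:250,u]); print(u,228+np.argmax(np.abs(d))+.5,gr[230:248,u].astype(int).tolist())
for v in (243,248): print(v,[(u,int(gr[v,u])) for u in list(range(278,292,2))+list(range(402,418,2))])
a=np.radians(15.87); T=np.array([[np.cos(a),np.sin(a)],[np.sin(a),-np.cos(a)]])
print("edge pts in tool xy mm",((fish(s,[[285,238.5],[350,238.5],[409.5,238.5]],.2643-.007)-[.4306,-.2601])@T.T*1000).round(1))
E
```

```text
190 (array([ 534.4, -278. ]), array([ 96.9, 127.4]), 15.5)
205 (array([ 534.2, -277.3]), array([ 95. , 126.2]), 15.8)
220 (array([ 534.2, -277.4]), array([ 94.8, 126.2]), 15.6)
235 (array([ 533.5, -277.4]), array([ 93.6, 124.8]), 16.8)
outer [array([ 534.2, -277.3]), array([ 95. , 126.2]), np.float64(15.8)]
hole [array([ 536.2, -277.3]), array([53.9, 90.2]), np.float64(17.6)]
292 238.5 [127, 133, 150, 161, 150, 150, 148, 154, 166, 187, 205, 208, 210, 209, 211, 211, 211, 214]
345 238.5 [157, 155, 157, 156, 157, 153, 151, 162, 186, 218, 234, 236, 235, 236, 237, 238, 238, 239]
375 237.5 [157, 156, 158, 157, 157, 161, 162, 178, 229, 253, 255, 255, 255, 255, 255, 255, 255, 255]
400 237.5 [155, 155, 156, 156, 158, 155, 159, 178, 230, 253, 255, 255, 255, 255, 255, 255, 255, 255]
243 [(278, 128), (280, 131), (282, 130), (284, 174), (286, 208), (288, 209), (290, 208), (402, 255), (404, 255), (406, 255), (408, 251), (410, 165), (412, 154), (414, 156), (416, 159)]
248 [(278, 133), (280, 128), (282, 128), (284, 169), (286, 214), (288, 214), (290, 216), (402, 255), (404, 255), (406, 255), (408, 245), (410, 163), (412, 157), (414, 159), (416, 154)]
edge pts in tool xy mm [[ 23.2 -14.4]
 [ 23.2  15.5]
 [ 23.2  43.5]]
```

```bash
cat >fit.py <<'E'
from h import *
from scipy.optimize import minimize
def seg(P,closed=True,step=2.):
    out=[]
    P=np.array(P,float)
    for a,b in zip(P,np.roll(P,-1,0)):
        L=np.linalg.norm(b-a); t=(b-a)/L; n=np.array([t[1],-t[0]])  # outward of ccw polygon
        for k in np.arange(4,L-4,step): out.append([*(a+t*k),*n])
    return np.array(out)
O=seg([(-43,-61),(43,-61),(43,61),(-43,61)]); I=seg([(-27,-45),(27,-45),(27,19),(5,19),(5,45),(-27,45)])
def fit(s,x0,pixf,d=2.5,use=(O,I)):
    g=cv2.GaussianBlur(s["color"].min(2),(0,0),.8).astype(np.float32)
    def smp(p,q):
        a=np.radians(p[2]); R=np.array([[np.cos(a),-np.sin(a)],[np.sin(a),np.cos(a)]])
        w=(q@R.T+p[:2])/1000; uv=pixf(s,np.c_[w,np.full(len(w),.022)]).astype(np.float32)
        return cv2.remap(g,uv[None,:,0],uv[None,:,1],cv2.INTER_LINEAR)[0]
    def cost(p):
        c=0
        for E,sg in zip(use,(1,-1)): c-=sg*np.mean(smp(p,E[:,:2]-d*E[:,2:])-smp(p,E[:,:2]+d*E[:,2:]))
        return c
    r=min((minimize(cost,np.add(x0,e),method="Nelder-Mead",options=dict(initial_simplex=np.add(x0,e)+np.array([[0,0,0],[4,0,0],[0,4,0],[0,0,3]]))) for e in ([0,0,0],[-3,-3,-1],[3,-3,1])),key=lambda r:r.fun)
    return r.x.round(2),round(r.fun,1)
def pin(s,X):
    p=(X@s["R"].T+s["t"])@s["camera_matrix"].T; return p[:,:2]/p[:,2:]
E
python3 - <<'E'
from fit import *
s=np.load("w5.npy",allow_pickle=True).item()
for d in (2,3,4): print("wrist",fit(s,[535,-277,16],fishpix,d),"inner",fit(s,[535,-277,16],fishpix,d,(np.array([[0,0,1,0.]]),I)))
t=ctrl.snapshot("top")
for d in (2,3,4): print("top",fit(t,[535,-277,16],pin,d))
plan([])
E
```

```text
wrist (array([ 536.74, -276.99,   17.34]), np.float64(-156.5)) inner (array([ 536.47, -276.71,   16.99]), np.float64(-76.7))
wrist (array([ 536.58, -276.92,   17.32]), np.float64(-199.9)) inner (array([ 536.23, -276.52,   17.04]), np.float64(-99.3))
wrist (array([ 536.56, -276.76,   17.25]), np.float64(-217.0)) inner (array([ 535.25, -276.08,   17.47]), np.float64(-110.5))
top (array([ 544.46, -271.48,    6.31]), np.float64(-34.4))
top (array([ 544.99, -271.51,    5.06]), np.float64(-49.8))
top (array([ 544.13, -271.44,    6.73]), np.float64(-62.4))
at [ 0.4314 -0.2585  0.2653 16.1225] 11.3 [-0.4  0.7 -2.1] 0.0137
```

```bash
python3 -c "
from h import *
plan([(.445,-.295,.215,17.2)],[.4312,-.2593,.265,16])"
```

```text
[0.0171, 0.1906, 0.25, -0.0033] rows>= 2 -> [ 0.445 -0.295  0.215 17.2  ]
```

Request:
carry_out --deltas '[[[0.017,0.19,0.25,-0.0033,-1],[0.017,0.19,0.25,-0.0033,-1],[0.017,0.19,0.25,-0.0033,-1],[0.017,0.19,0.25,-0.0033,-1],[0.017,0.19,0.25,-0.0033,-1]]]'

```text
clock: 11.8
tool_pos: [0.4456, -0.2946, 0.2175]
orientation: [179.9, -0.1, 17.3]
force: [0.9, 0.5, -1.0]
opening: 0.0139
gripper_force: 30.0
```

```bash
python3 - <<'E'
from fit import *
F=[];P=[];H=[]
for i in range(5):
    o=ctrl.get_obs(); s=ctrl.snapshot("wrist"); p=np.r_[o["tool_pos"],o["orientation"][2]]; P.append(p)
    f,c=fit(s,[536.5,-276.9,17.2],fishpix,3); F.append(f)
    # held plate edges, subpixel, z = plate top
    gr=cv2.cvtColor(s["color"],cv2.COLOR_RGB2GRAY).astype(float)
    v=228.5+np.argmax(np.diff(gr[228:250,370])); u1=400.5+np.argmin(np.diff(gr[244,400:420])); u0=275.5+np.argmax(np.diff(gr[244,275:292]))
    a=np.radians(p[3]); T=np.array([[np.cos(a),np.sin(a)],[np.sin(a),-np.cos(a)]])
    e=(fish(s,[[u0,244],[u1,244],[370,v]],p[2]-.007)-p[:2])@T.T*1000; H.append([e[0,1],e[1,1],e[2,0]])
    C=-s["R"].T@s["t"]; print(f,c,p.round(4),np.round(H[-1],1),((C[:2]-p[:2])@T.T).round(4))
F,P,H=map(np.array,(F,P,H)); print(F.mean(0),P.mean(0),H.mean(0))
E
```

```text
[ 536.54 -277.2    17.1 ] -223.3 [ 0.4456 -0.2946  0.2175 17.293 ] [-14.7  43.3  23.2] [0.0667 0.0009]
[ 536.49 -277.17   17.09] -223.1 [ 0.4455 -0.2947  0.2175 17.2831] [-14.7  43.8  23.2] [0.0667 0.0009]
[ 536.58 -277.2    17.12] -221.7 [ 0.4454 -0.2948  0.2175 17.2805] [-15.2  43.3  23.2] [0.0666 0.0009]
[ 536.44 -276.98   17.28] -221.1 [ 0.4453 -0.2949  0.2173 17.2671] [-14.7  43.7  23.2] [0.0667 0.0009]
[ 536.36 -277.     17.31] -220.4 [ 0.4452 -0.295   0.2171 17.2577] [-14.7  43.7  23.2] [0.0667 0.0009]
[ 536.482 -277.11    17.18 ] [ 0.44539826 -0.29479337  0.21738422 17.27627643] [-14.80415528  43.56376741  23.21887415]
```

```bash
python3 -c "
from h import *
plan([(.5368,-.2755,.20,17.2),(.5368,-.2755,.055,17.2)])"
```

```text
at [ 0.445  -0.295   0.2169 17.2471] 12.05 [ 0.  -0.3 -1.6] 0.0136
[0.4671, 0.0427, 0.0845, 0.0001] rows>= 2 -> [ 0.537 -0.276  0.2   17.2  ]
[0.0, 0.0, 0.725, -0.0] rows>= 3 -> [ 0.537 -0.276  0.055 17.2  ]
```

Request:
carry_out --deltas '[[[0.467,0.043,0.085,0,-1],[0.467,0.043,0.085,0,-1],[0.467,0.043,0.085,0,-1],[0.467,0.043,0.085,0,-1]]]'

```text
clock: 12.45
tool_pos: [0.537, -0.2753, 0.1982]
orientation: [-180.0, 0.1, 17.3]
force: [-0.4, -0.7, -1.4]
opening: 0.0139
gripper_force: 30.0
```

Request:
carry_out --deltas '[[[0,0,0.25,0,-1],[0,0,0.5,0,-1],[0,0,0.68,0,-1],[0,0,0.725,0,-1],[0,0,0.725,0,-1]]]'

```text
clock: 12.95
tool_pos: [0.5357, -0.2761, 0.0539]
orientation: [-180.0, 0.1, 17.2]
force: [0.9, 0.0, -0.8]
opening: 0.0141
gripper_force: 30.0
```

Request:
carry_out --deltas '[[[0,0,0,0,-1],[0,0,0,0,-1],[0,0,0,0,-1],[0,0,0,0,-1],[0,0,0,0,-1]]]'

```text
clock: 13.45
tool_pos: [0.5369, -0.2758, 0.0548]
orientation: [180.0, -0.1, 17.2]
force: [0.3, -0.2, -1.7]
opening: 0.0143
gripper_force: 30.0
```

```bash
python3 - <<'E'
from h import *
plan([(.5368,-.2755,.038,17.2)])
s=ctrl.snapshot("wrist"); cv2.imwrite("pics/w6.png",s["color"][:,:,::-1])
E
```

```text
at [ 0.5369 -0.2758  0.0548 17.2295] 13.45 [ 0.3 -0.2 -1.7] 0.0143
[0.0, -0.0018, 0.0838, 0.0001] rows>= 1 -> [ 0.537 -0.276  0.038 17.2  ]
```

View pics/w6.png

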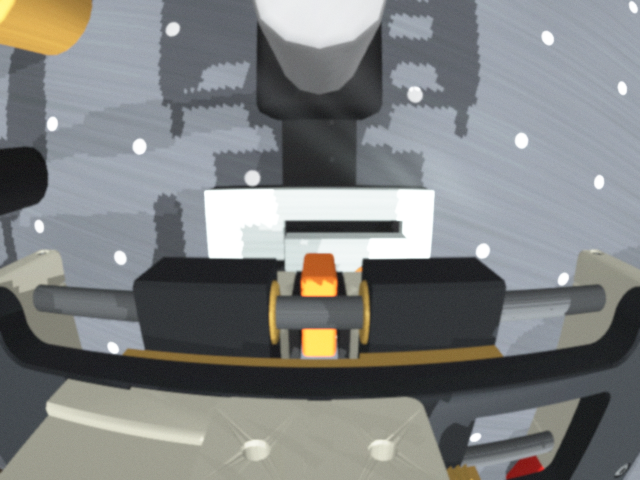

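Plate edge (285–409, row 236) sits parallel to the recess edge (286–402, row 221); descend gently.

Request:
carry_out --deltas '[[[0,0,0.02,0,-1],[0,0,0.04,0,-1],[0,0,0.06,0,-1],[0,0,0.08,0,-1],[0,0,0.08,0,-1]]]'

```text
clock: 14.0
tool_pos: [0.5361, -0.2757, 0.0371]
orientation: [-180.0, 0.1, 17.2]
force: [-0.3, 0.2, -0.7]
opening: 0.0139
gripper_force: 30.0
```

Request:
carry_out --deltas '[[[0,0,0.006,0,-1],[0,0,0.012,0,-1],[0,0,0.018,0,-1],[0,0,0.024,0,-1],[0,0,0.024,0,-1]]]'

```text
clock: 14.5
tool_pos: [0.5366, -0.2758, 0.0332]
orientation: [-180.0, 0.0, 17.2]
force: [0.3, -0.3, -1.1]
opening: 0.0135
gripper_force: 30.0
```

Request:
carry_out --deltas '[[[0,0,0.005,0,-1],[0,0,0.01,0,-1],[0,0,0.01,0,-1],[0,0,0.01,0,-1]]]'

```text
clock: 14.9
tool_pos: [0.5366, -0.2758, 0.0313]
orientation: [-180.0, 0.0, 17.2]
force: [-0.3, 0.3, -1.6]
opening: 0.0137
gripper_force: 30.0
```

Request:
carry_out --deltas '[[[0,0,0.005,0,-1],[0,0,0.005,0,-1],[0,0,0.005,0,-1]]]'

```text
clock: 15.2
tool_pos: [0.5366, -0.2758, 0.0312]
orientation: [180.0, -0.0, 17.2]
force: [-3.3, 1.8, 6.1]
opening: 0.0137
gripper_force: 30.0
```

Contact at the expected floor height (TCP 31 mm). Release and rise.

Request:
carry_out --deltas '[[[0,0,0,0,-0.3],[0,0,0,0,-0.3],[0,0,0,0,-0.3],[0,0,0,0,-0.3],[0,0,0,0,-0.3]]]'

```text
clock: 15.7
tool_pos: [0.5366, -0.2758, 0.0302]
orientation: [-180.0, 0.0, 17.2]
force: [-0.1, -0.4, 0.9]
opening: 0.0306
gripper_force: 0.0
```

Request:
carry_out --deltas '[[[0,0,-0.1,0,-0.3],[0,0,-0.3,0,-0.3],[0,0,-0.5,0,-0.3],[0,0,-0.75,0,-0.3],[0,0,-0.95,0,-0.3]]]'

```text
clock: 16.2
tool_pos: [0.5368, -0.276, 0.2232]
orientation: [179.9, -0.1, 17.2]
force: [1.7, -0.9, -0.2]
opening: 0.0308
gripper_force: 0.0
```

Request:
carry_out --deltas '[[[-0.2,0,-0.1,0,-0.3],[-0.45,0,-0.1,0,-0.3],[-0.45,0,-0.1,0,-0.3],[-0.45,0,-0.1,0,-0.3]]]'

```text
clock: 16.6
tool_pos: [0.4499, -0.3028, 0.241]
orientation: [180.0, -0.1, 17.2]
force: [1.0, 0.9, 0.3]
opening: 0.0308
gripper_force: 0.0
```

```bash
python3 - <<'E'
from fit import *
plan([])
s=ctrl.snapshot("wrist"); im=s["color"]
for k,z in (("orange_center",.035),("stage_seat",.035),("blue_center",.029),("green_center",.029),("cover_grip",.077)):
    print(k,[(np.round(x["centre"]),fish(s,x["centre"],z)[0].round(4),round(x["p"],2)) for x in ctrl.spot_point(s,k)][:2])
u,v=fishpix(s,[[.5365,-.277,.03]])[0].astype(int); v0=max(v-75,0)
cv2.imwrite("pics/w7c.png",cv2.resize(im[v0:v0+150,u-100:u+100],None,fx=4,fy=4,interpolation=cv2.INTER_CUBIC)[:,:,::-1]); print(u,v)
E
```

```text
at [ 0.4499 -0.3028  0.241  17.155 ] 16.6 [1.  0.9 0.3] 0.0308
orange_center [(array([317., 117.]), array([ 0.5375, -0.2755]), 0.64)]
stage_seat []
blue_center [(array([ 9., 17.]), array([0.5869, 0.1672]), 0.64)]
green_center []
cover_grip []
318 118
```

View pics/w7c.png

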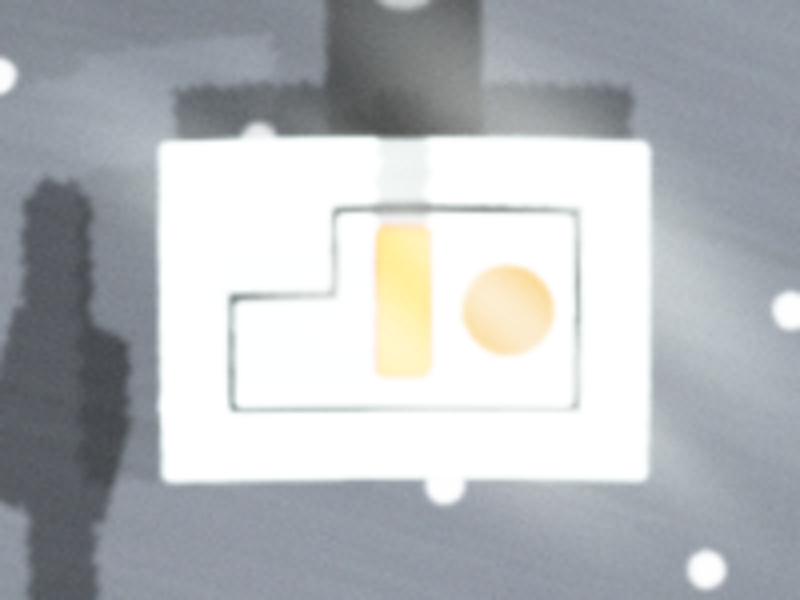

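The cartridge lies flat in the recess, with an even gap all round (crop 232–578, 208–408) and its notch on the corner block. The gripper is clear of everything, so I'm handing in.

```bash
python3 -c "
from plant import ctrl
print(ctrl.close_job())"
```

```text
the job is handed in; nothing more can be done
None
```

The orange cartridge lies flat in the stage recess with its notch on the corner block, the cover is parked at about +58 mm, blue and green were still in their pockets after the lift, and the job was handed in at about 17 s; the hand-in returned no verdict.

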